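# Spring open the photometer's vial lid

## Robot

A 7-joint arm with a two-finger parallel gripper is mounted at the origin on a cart in front of the work surface, level with it; the furniture and walls round the work are solid. World frame = base frame: x ahead of the robot, y to its left, z up, the work surface at z = 0. Lengths are in mm, angles in rad, forces in N, time in s.
With the tool pointing down it reaches from about 400 to 875 mm from the base axis. Payload 4.4 kg.
Tool frame: the origin (TCP) lies on the centre line of the jaws, within the pads' length; the fingertips stand 25 mm ahead of it and the grasp point (between the pads) lies 6 mm ahead of it (ctrl.finger_overhang is the distance from the TCP to the fingertips, in mm); z points along the fingers, y is the line along which they close (so a half turn about z gives the same grasp; the last joint's range is limited). The gripper opens to 85 mm and grips with 20 to 120 N. Pads are 22 mm wide; open, the fingers measure 114 mm over their backs; the gripper's body (76 mm by 85 mm) begins 54 mm behind the grasp point. The pads swing forward as they close: fully open they stand 13 mm farther back than shut.
Start: joints at [-1.382, 0.628, 0.038, 1.517, -0.027, 0.996, -0.02], TCP at [163.808, 629.035, 224.213] pointing down, gripper open.
Joint ranges: [-3.06, 3.06], [-0.37, 2.12], [-1.25, 1.32], [0.18, 2.47], [-1.1, 4.24], [0.23, 1.98], [-2.94, 2.94]. Speed limits (rad/s): [2.57, 2.57, 3.14, 3.14, 3.14, 3.14, 3.14].

## Interface

Orientations are given as [roll, pitch, yaw] about the fixed x, y, z axes, in that order (R = Rz(yaw) Ry(pitch) Rx(roll)).
In Python, from cell import ctrl gives the robot as it stands. The module is installed in compiled form; this text tells all that it offers.
- The arm moves only by the tool play_rows, never from a script. Its argument "targets" is a list of rows, each a list of 5 numbers: the closure, from 0 (fully open) to 1 (shut), then the shift along the tool's x, y, z in cm, then the turn about the tool's z in degrees. In form: [[gripper, dx, dy, dz, spin], ...]. A call has 1 to 10 rows; each row is the pose to reach, as a shift and turn from the pose commanded when the call began, along the tool's axes at that moment; what a row does not reach only later rows make up. A row lasts 1/10 s, in which the tool goes at most 50 mm and 8.59 degrees, less where a joint would pass 70% of its speed; a pose out of reach is approached as far as the arm can. A call with a gripper value outside its range is refused whole. The fingers move at their own pace and stop on an object; the grip force is fixed at half the most. Time passes only in rows, so rows that repeat a pose let the fingers close. It gives the time, the measured TCP pose, the force, the opening and the grip force at its end, in the units of the state.
- ctrl.read_state(): the state, without advancing time (a new reading comes with each control period).
- ctrl.get_image(name): name is "side" or "top" or "wrist"; returns (picture, depth): 480x640x3 uint8, red, green, blue; 480x640 float32, mm along the optical axis (not along the pixel's ray), 0 where there is no reading.
- ctrl.calibration(name): a dict with "vfov" (degrees; the focal length in pixels is half the picture's height over the tangent of half this angle, whatever the lens; pixels are square), "cx", "cy" (the principal point, pixels), "extrinsics" (4x4, takes a point from camera to world coordinates); the wrist camera has in their place "mount" (4x4, takes a point from camera to tool coordinates, whose origin is the TCP and whose axes are the flange's). Camera axes: x right, y down, z forward; pixel columns grow to the right and rows downward; lengths in mm; the calibration is good to about 2 mm. A picture is of the moment at which its call begins: read the wrist's pose just before it. calibration takes no time and is no camera call.
- ctrl.finish_job(): hands the job in; it is judged then, once.
Trained networks look in the newest picture that a camera, given by its name, has taken for a name from the list of things; names that differ only in an ending like _2 or _b are one class to them, and where a whole thing is asked for, a point or a joint stands for the part that bears it (a point fixed in the world has none). Each returns a list of dicts, best first, with "confidence" (0 to 1); they miss things now and then, are a little off and sometimes report something else, mostly with a low value. They report only what shows in the picture. A call takes as long as a camera call.
- ctrl.search_frame(camera, name): "bbox" ([left, top, right, bottom] in pixels, round what is visible of it).
- ctrl.trace(camera, name): "pixels" (480x640 bool, what is visible of it) and "bbox" ([left, top, right, bottom] in pixels, round what is visible of it).
The state is a dict: "clock": time; "qpos": joint angles; "qd": joint speeds; "tau": joint torques, N m; "eef_pos": TCP position; "tool_rot": TCP orientation; "force": force on the tool from outside, world axes, zero at the start; "torque": the same for the moment, N m; "width": finger opening in mm; "gripper_force": force on a finger pad.
Only numpy, scipy, OpenCV 4.12 (cv2) and the standard library are available. Lean on these libraries where they do the work, as an engineer would, in place of code of your own. Each camera call takes 0.05 s, during which the arm holds its last target. There are 200 camera calls.

## Task

Of the two photometers, open the wide one that takes the vials: press its release tab down with the fingertips so that the lid springs up by itself, then push the lid over backward until it rests fully open. Do not force anything, do not touch the narrow photometer and leave the things standing about where they are; nothing needs to be picked up.

Things in the scene. Friction and masses are not known exactly. Their poses are not given: they have to be found in the camera images.
- wide_unit: the wide photometer: 110 mm wide, 170 mm deep, white, fixed to the bench: keypad part in front 38 mm high, deck behind 62 mm high with a round 31 mm well under a grey flip lid 84 mm wide, black release tab before it. Origin: centre of the underside; x to its back (hinge side), y to its left, z up. Case x -95 to 75 mm; lid x -18 (front edge) to 58 mm (hinge), top at 70 mm when shut.
- wide_tab_top (a point): centre of the pressing spot on top of the wide photometer's black release tab (plate 26 mm wide, 34 mm deep), 57 mm above the bench at rest, 11 mm behind the tab's front end, free air under it; the upright black hook that holds the lid begins 21 mm behind the spot and stands 17 mm above it; the lid's front edge is 27 mm behind the spot
- wide_lid_edge (a point): middle of the lower front edge of the wide photometer's lid; moves with the lid: 63 mm above the bench when shut, about 123 mm when sprung up
- wide_lid_hinge (a point): middle of the wide lid's hinge line, 63 mm above the bench; the line runs along the unit's y
- wide_tab (a joint): release tab of the wide photometer, rad: 0 at rest, grows as it is pressed down, stop at 0.3 (the spot is then 9 mm lower). It lets the lid go at about 0.2 (6 mm, about 3.5 N at the spot; 4.6 N at the stop) and springs back
- wide_lid (a joint): flip lid of the wide photometer, rad: 0 shut and latched, grows as it opens up and back. Let go, a spring pin lifts it to about 0.9 within 1 s and no farther; past 1.57 it leans back slowly by its own weight to its stop at 1.9 (damped hinge); short of that it sinks back to 0.9. 76 mm from hinge to front edge, 7 mm thick, 60 g; 1 to 3 N at the front edge moves it
- narrow_unit: the narrow photometer, not to be touched: 74 mm wide, 170 mm deep, white, fixed to the bench: keypad part in front 38 mm high, deck behind 62 mm high with a square 14 mm well under a grey flip lid 44 mm wide, black release tab before it. Origin: centre of the underside; x to its back (hinge side), y to its left, z up. Case x -95 to 75 mm; lid x -18 (front edge) to 58 mm (hinge), top at 70 mm when shut.
- narrow_tab (a joint): release tab of the narrow photometer, as wide_tab; stays at 0
- narrow_lid (a joint): flip lid of the narrow photometer, rad: 0 shut, as wide_lid; stays shut
- vial_1: bystander: loose glass vial with a white cap, 28 mm across, 60 mm high; origin at the centre of its foot
- vial_2: bystander: loose glass vial with a black cap, 28 mm across, 60 mm high; origin at the centre of its foot
- weight_200: bystander: loose brass check weight, 30 mm across, 51 mm high; origin at the centre of its foot
- spare_cap: bystander: loose white jar cap lying open side up, 65 mm across, 16 mm high; origin at the centre of its foot

How it is judged:
By the outcome, as a careful person would: the job done as asked, in the order asked, and still so for the second after the job is handed in, with the robot touching nothing.
It also fails if it takes over 35 s, if anything falls off the work surface, if the arm or the gripper's body presses on something with over 40 N, if the wrist force passes 120 N, or if a joint passes its speed limit or range.

## Working session

There is one attempt and no reset: what is moved stays moved. The work goes in short steps, Python scripts to look and compute and a tool call to move; the robot and the scene stay as the last step left them, time stands still between calls to the robot, and variables do not carry over. Pictures are saved under pics/ and viewed, at most 10 in all, crops included, and the job is handed in when it is done.

Besides the shell and the picture viewer there is one more tool, called as a command line: name --pt "numbers of a row" for each row, then --argument value for the rest. play_rows: Moves the arm, as the interface text tells. Its arguments: {"type":"object","properties":{"targets":{"type":"array"}},"required":["targets"]}

```bash
mkdir -p pics
cat > h.py <<'E'
import numpy as np, cv2
from scipy.spatial.transform import Rotation as R
from cell import ctrl
def cam(name):
    c=ctrl.calibration(name); f=240/np.tan(np.radians(c["vfov"])/2)
    if "extrinsics" in c: T=np.array(c["extrinsics"])
    else:
        s=ctrl.read_state(); W=np.eye(4); W[:3,:3]=R.from_euler('xyz',s["tool_rot"]).as_matrix(); W[:3,3]=s["eef_pos"]; T=W@np.array(c["mount"])
    return f,c["cx"],c["cy"],T
def cloud(name,d,k=None):
    f,cx,cy,T=k or cam(name)
    v,u=np.mgrid[:480,:640]
    P=np.stack([(u-cx)/f*d,(v-cy)/f*d,d],-1)
    return P@T[:3,:3].T+T[:3,3]
E
cat > a.py <<'E'
from h import *
s=ctrl.read_state(); print(s)
for n in ("top","side"):
    p,d=ctrl.get_image(n); cv2.imwrite(f"pics/{n}1.png",p[...,::-1]); C=cloud(n,d)
    for o in ("wide_unit","wide_tab_top","wide_lid","narrow_unit","vial_1","weight_200","spare_cap"):
        for t in ctrl.trace(n,o)[:2]:
            q=C[t["pixels"]&(d>0)]
            print(n,o,round(t["confidence"],2),np.round(t["bbox"]),np.round(np.median(q,0)) if len(q) else None, np.round(np.percentile(q,[2,98],axis=0)).tolist() if len(q) else None)
E
python3 a.py
```

```text
{'clock': 0.0, 'qpos': array([-1.38180209,  0.62935338,  0.03845424,  1.51838227, -0.02702772,
        0.99631223, -0.02000913]), 'qd': array([-1.78138550e-03, -1.60244946e-03, -1.17829883e-03, -3.04929726e-05,
       -1.03038788e-03,  1.03729408e-03,  2.41900750e-03]), 'tau': array([-1.03767110e-03, -5.63402653e+01,  1.22611072e+00, -1.93448728e+01,
        1.11116839e-02,  1.06959860e-02,  8.46200336e-07]), 'eef_pos': array([163.63727269, 628.39059412, 223.28007268]), 'tool_rot': array([-3.13965564e+00,  1.04006353e-05,  2.88676394e+00]), 'force': array([-1.67252936,  0.31497023, -0.62517842]), 'torque': array([-0.0363093 ,  0.02024953,  0.01817025]), 'gripper_force': 0.0, 'width': 85.40556755154451}
top wide_unit 0.85 [368. 220. 443. 318.] [ 502. -242.   61.] [[419.0, -304.0, 24.0], [584.0, -182.0, 74.0]]
top wide_tab_top 0.52 [403. 268. 421. 297.] [ 477. -250.   58.] [[456.0, -265.0, 37.0], [498.0, -236.0, 76.0]]
top wide_lid 0.61 [382. 233. 433. 280.] [ 531. -238.   71.] [[493.0, -281.0, 67.0], [568.0, -197.0, 75.0]]
top narrow_unit 0.83 [259. 215. 298. 300.] [525.   9.  60.] [[
[... 829 characters left out ...]
 [ 476. -246.   58.] [[457.0, -265.0, 39.0], [494.0, -236.0, 77.0]]
side wide_lid 0.81 [318. 203. 356. 222.] [ 531. -231.   72.] [[492.0, -278.0, 66.0], [567.0, -195.0, 75.0]]
side narrow_unit 0.9 [273. 272. 372. 328.] [531.  39.  40.] [[444.0, -21.0, 6.0], [605.0, 52.0, 74.0]]
side vial_1 0.67 [341. 235. 358. 264.] [ 491. -146.   36.] [[479.0, -195.0, 4.0], [504.0, -140.0, 61.0]]
side vial_1 0.57 [306. 230. 321. 260.] [ 566. -151.   36.] [[555.0, -180.0, 2.0], [580.0, -144.0, 61.0]]
side weight_200 0.55 [252. 208. 268. 234.] [ 701. -230.   26.] [[689.0, -244.0, 2.0], [716.0, -223.0, 52.0]]
side spare_cap 0.67 [371. 361. 390. 390.] [412. 140.   6.] [[402.0, 124.0, 3.0], [429.0, 173.0, 18.0]]
```

```bash
cat > b.py <<'E'
from h import *
p,d=ctrl.get_image("top"); C=cloud("top",d)
for o in ("wide_unit","wide_lid"):
    t=ctrl.trace("top",o)[0]; m=t["pixels"]&(d>0)&(C[...,2]>20)
    if o=="wide_lid": m&=(C[...,2]>66)
    print(o,cv2.minAreaRect(C[m][:,:2].astype(np.float32)))
cv2.imwrite("pics/topc.png",cv2.resize(p[140:350,170:470,::-1],None,fx=2.6,fy=2.6))
p,d=ctrl.get_image("side");cv2.imwrite("pics/sidec.png",cv2.resize(p[150:420,220:480,::-1],None,fx=2.2,fy=2.2))
E
python3 b.py
```

```text
wide_unit ((501.89666748046875, -245.4912872314453), (170.0966033935547, 110.8410415649414), 12.13048267364502)
wide_lid ((531.4317626953125, -238.9266357421875), (75.85826110839844, 83.66128540039062), 11.710220336914062)
```

View pics/topc.png

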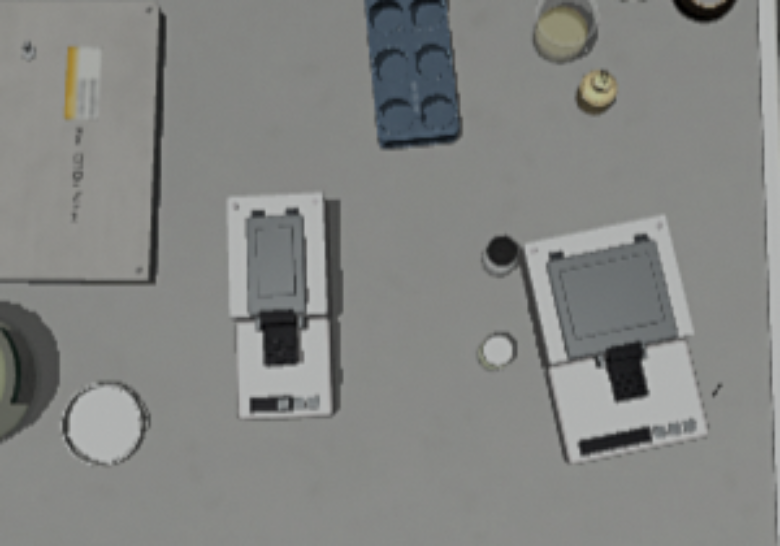

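View pics/sidec.png

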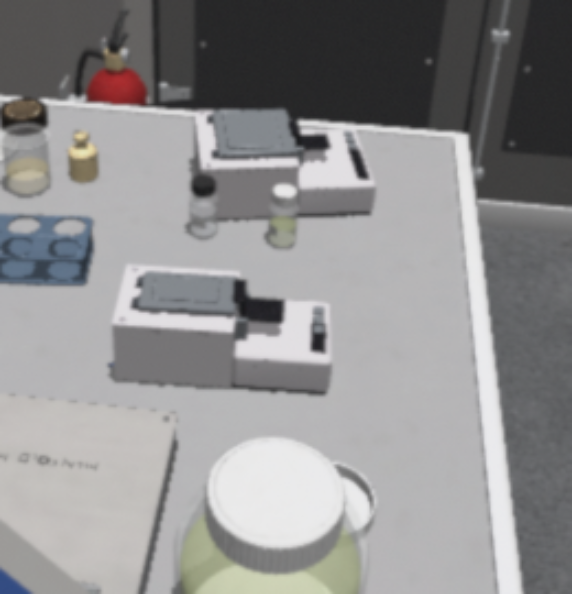

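```bash
cat > m.py <<'E'
from h import *
import sys
x,y,z=map(float,sys.argv[1:4])
s=ctrl.read_state(); M=R.from_euler('xyz',s["tool_rot"]).as_matrix()
print(s["clock"],np.round(s["eef_pos"],1),np.round(s["tool_rot"],4),np.round(s["qpos"],2),s["width"],np.round(s["force"],1),ctrl.finger_overhang)
print("shift cm",np.round(M.T@(np.array([x,y,z])-s["eef_pos"])/10,2),"spin to 12deg",np.degrees(s["tool_rot"][2])-11.9)
E
python3 m.py 480 250 300; python3 m.py 480 -253 220
python3 - <<'E'
from h import *
p,d=ctrl.get_image("top"); C=cloud("top",d); m=(d>0)&(C[...,0]>200)&(C[...,0]<750)&(abs(C[...,1])<600)
for a in range(-500,600,100):
  k=m&(abs(C[...,1]-a)<50); print(a,C[k][:,2].max())
E
```

```text
1.0 [163.8 629.  224.2] [-3.1416 -0.      2.8868] [-1.38  0.63  0.04  1.52 -0.03  1.   -0.02] 85.19250073212874 [-0.2  0.2  0.2] 25.0
shift cm [-40.15 -28.71  -7.58] spin to 12deg 153.49896945010224
1.0 [163.8 629.  224.2] [-3.1416 -0.      2.8868] [-1.38  0.63  0.04  1.52 -0.03  1.   -0.02] 85.19250073212874 [-0.2  0.2  0.2] 25.0
shift cm [-52.83 -77.38   0.42] spin to 12deg 153.49896945010224
-500 -221.31890944750228
-400 7.092327121829612
-300 77.31790548801223
-200 77.82413645693964
-100 62.12331177024305
0 825.9405389988761
100 63.96431838699664
200 150.80958263050604
300 151.17931286902683
400 77.37504195217377
500 223.4560953669892
```

play_rows --pt "1 -4 -3 -4 8" --pt "1 -8 -6 -7.5 16" --pt "1 -12 -8.6 -7.5 24" --pt "1 -16 -11.5 -7.5 32" --pt "1 -20 -14.3 -7.5 40" --pt "1 -24 -17.2 -7.5 48" --pt "1 -28 -20 -7.5 56" --pt "1 -32 -23 -7.5 64" --pt "1 -36 -26 -7.5 72" --pt "1 -40 -28.7 -7.5 80"

```text
clock: 2.05
eef_pos: [470.3, 259.4, 299.6]
tool_rot: [3.141, -0.001, 1.485]
force: [1.2, 1.2, -0.4]
width: -0.1
gripper_force: 0.0
```

```bash
python3 m.py 468 -253 200
```

```text
2.05 [470.3 259.4 299.6] [ 3.1413e+00 -8.0000e-04  1.4851e+00] [-0.88  0.42  0.48  1.74 -0.22  1.04 -0.42] -0.12809125413364503 [ 1.2  1.2 -0.4] 25.0
shift cm [-51.08   4.15   9.92] spin to 12deg 73.19240927020148
```

play_rows --pt "1 -4.5 0.3 0 8" --pt "1 -9 0.6 0 16" --pt "1 -13.5 0.9 0 24" --pt "1 -18 1.2 0 32" --pt "1 -22.5 1.5 0 40" --pt "1 -27 1.8 0 48" --pt "1 -31.5 2 2 56" --pt "1 -36 2.2 5 64" --pt "1 -43 2.5 7.5 72" --pt "1 -47 2.6 9.9 73.4"

```text
clock: 3.05
eef_pos: [459.1, -189.3, 210.9]
tool_rot: [3.141, -0.001, 0.207]
force: [1.3, 0.2, 0.3]
width: 0.0
gripper_force: 0.0
```

play_rows --pt "1 0 3 0 0" --pt "1 0 3 0 0" --pt "1 0 3 0 0"

```text
clock: 3.35
eef_pos: [464.9, -217.1, 211.3]
tool_rot: [-3.141, 0.0, 0.208]
force: [0.2, 0.6, -0.7]
width: -0.1
gripper_force: 0.0
```

```bash
python3 m.py 467.7 -252.8 120
cat > w.py <<'E'
from h import *
k=cam("wrist"); p,d=ctrl.get_image("wrist"); C=cloud("wrist",d,k)
cv2.imwrite("pics/w1.png",p[...,::-1])
for o in ("wide_unit","wide_lid","wide_tab_top"):
    for t in ctrl.trace("wrist",o)[:2]:
        m=t["pixels"]&(d>0); q=C[m]
        print(o,t["confidence"],np.round(t["bbox"]))
        if o=="wide_lid": q=q[(q[:,2]>66)&(q[:,2]<75)]
        if o=="wide_tab_top": q=q[(q[:,2]>50)&(q[:,2]<62)]
        if len(q)>10: print(len(q),np.median(q,0),cv2.minAreaRect(q[:,:2].astype(np.float32)))
E
python3 w.py
```

```text
3.35 [ 464.9 -217.1  211.3] [-3.1411e+00  1.0000e-04  2.0820e-01] [-0.12  0.56  0.76  1.92 -0.5   0.86 -0.46] -0.08887852971859686 [ 0.2  0.6 -0.7] 25.0
shift cm [-0.46  3.55  9.13] spin to 12deg 0.028430608292566717
wide_unit 0.66 [294.  84. 427. 264.]
21298 [ 519.13588009 -242.9380022    63.14164422] ((500.3819580078125, -255.48434448242188), (177.79409790039062, 130.62100219726562), 10.991630554199219)
wide_lid 0.95 [309. 102. 412. 198.]
8909 [ 533.52934814 -238.8831479    72.04425652] ((531.5448608398438, -240.16708374023438), (77.03522491455078, 84.51605224609375), 11.7152099609375)
wide_tab_top 0.65 [341. 194. 370. 234.]
674 [ 470.914391   -251.82285715   57.6796065 ] ((470.98370361328125, -252.26922607421875), (27.581876754760742, 24.143348693847656), 12.460646629333496)
```

View pics/w1.png

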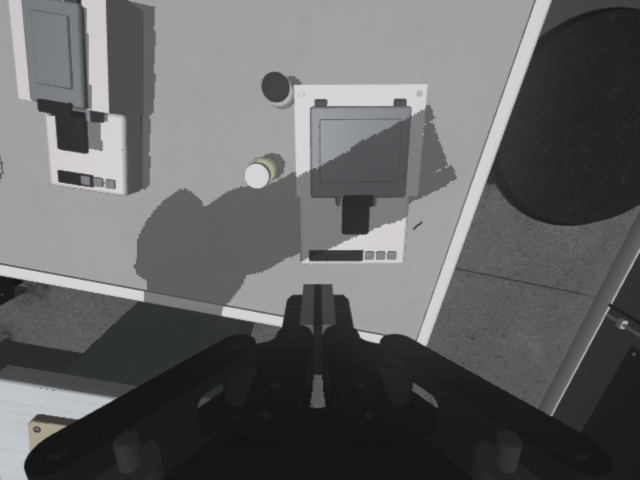

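play_rows --pt "1 -0.5 3.6 2 0" --pt "1 -0.5 3.6 6 0" --pt "1 -0.5 3.6 9.1 0" --pt "1 -0.5 3.6 9.1 0" --pt "1 -0.5 3.6 9.1 0"

```text
clock: 4.05
eef_pos: [467.9, -252.5, 120.9]
tool_rot: [-3.141, 0.0, 0.211]
force: [-0.3, -0.5, 0.2]
width: 0.1
gripper_force: 0.0
```

```bash
python3 m.py 467.2 -252.8 84
```

```text
4.05 [ 467.9 -252.5  120.9] [-3.1414e+00  2.0000e-04  2.1060e-01] [ 0.04  0.7   0.63  1.96 -0.63  0.7  -0.29] 0.0988872991267228 [-0.3 -0.5  0.2] 25.0
shift cm [-0.07  0.01  3.69] spin to 12deg 0.16393530159806957
```

play_rows --pt "1 -0.1 0 2 0" --pt "1 -0.1 0 3.5 0" --pt "1 -0.1 0 3.9 0" --pt "1 -0.1 0 4.1 0" --pt "1 -0.1 0 4.3 0" --pt "1 -0.1 0 4.5 0" --pt "1 -0.1 0 4.6 0" --pt "1 -0.1 0 4.6 0"

```text
clock: 4.85
eef_pos: [466.7, -253.3, 74.5]
tool_rot: [3.142, -0.0, 0.209]
force: [0.9, 0.5, 0.4]
width: 0.1
gripper_force: 0.0
```

```bash
cat > l.py <<'E'
from h import *
s=ctrl.read_state(); print(s["clock"],s["eef_pos"],s["force"])
for n in ("side","top"):
    p,d=ctrl.get_image(n); C=cloud(n,d)
    for t in ctrl.trace(n,"wide_lid")[:1]:
        q=C[t["pixels"]&(d>0)]-[511.7,-243.4,0]; c,w=np.cos(.21),np.sin(.21)
        q=np.c_[q[:,0]*c+q[:,1]*w,-q[:,0]*w+q[:,1]*c,q[:,2]]
        print(n,t["confidence"],np.round(np.percentile(q,[3,50,97],axis=0)).tolist())
    if n=="side": cv2.imwrite(f"pics/s{s['clock']:.2f}.png",cv2.resize(p[130:300,250:450,::-1],None,fx=3,fy=3))
E
python3 l.py
```

```text
4.85 [ 466.67512031 -253.33648279   74.54735263] [0.92147263 0.54213005 0.40076438]
side 0.63 [[-16.0, -39.0, 62.0], [21.0, 10.0, 72.0], [56.0, 41.0, 75.0]]
top 0.89 [[7.0, -38.0, 68.0], [32.0, 2.0, 72.0], [55.0, 38.0, 75.0]]
```

Run:
```python
from h import *
p,d=ctrl.get_image("side"); cv2.imwrite("pics/s2.png",cv2.resize(p[100:260,270:450,::-1],None,fx=4,fy=3.6,interpolation=cv2.INTER_CUBIC))
print(ctrl.read_state()["force"])
```

```text
[-0.66102955 -0.64929632 -0.61645816]
```

View pics/s2.png

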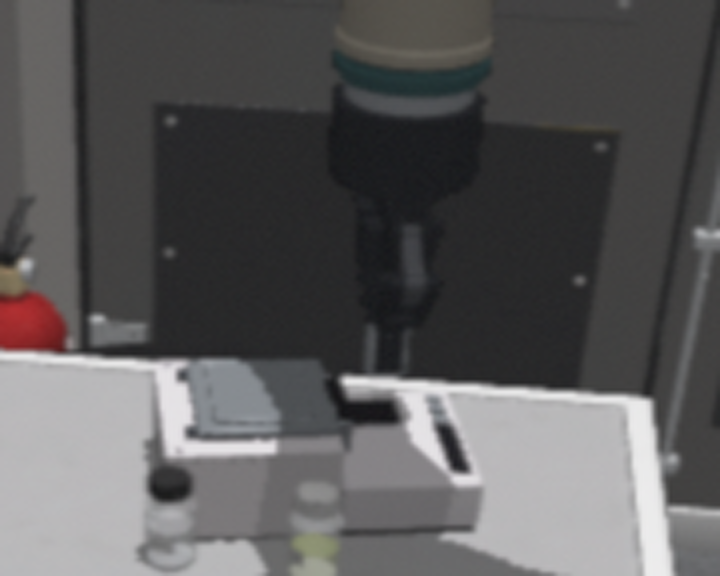

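Run:
```python
from h import *
for n in("side","top"):
    p,d=ctrl.get_image(n); C=cloud(n,d)
    q=C[(d>0)&(np.hypot(C[...,0]-467,C[...,1]+253)<80)&(C[...,2]>30)&(C[...,2]<230)]
    for z in range(30,230,8):
        k=q[(q[:,2]>=z)&(q[:,2]<z+8)]
        if n=="side" and len(k): print(z,len(k),np.round(k.min(0)),np.round(k.max(0)),np.round(np.median(k,0)))
    f,cx,cy,T=cam(n)
    for P in ([466.7,-253.3,49.5],[466.7,-253.3,74.5],[467.5,-253,57]):
        c=np.linalg.inv(T)@np.r_[P,1]; print(n,P,c[0]/c[2]*f+cx,c[1]/c[2]*f+cy)
```

```text
30 251 [ 408. -316.   30.] [ 513. -186.   38.] [ 448. -210.   37.]
38 586 [ 409. -314.   38.] [ 513. -187.   46.] [ 449. -239.   39.]
46 62 [ 464. -245.   46.] [ 514. -187.   54.] [ 495. -193.   50.]
54 166 [ 456. -303.   54.] [ 528. -186.   62.] [ 481. -241.   58.]
62 139 [ 483. -284.   62.] [ 531. -187.   70.] [ 501. -202.   64.]
70 458 [ 485. -288.   70.] [ 547. -201.   76.] [ 516. -239.   73.]
78 12 [ 454. -254.   82.] [ 475. -245.   86.] [ 466. -249.   84.]
86 22 [ 454. -251.   86.] [ 476. -241.   93.] [ 466. -245.   91.]
94 37 [ 455. -255.   94.] [ 477. -239.  102.] [ 465. -243.   98.]
102 37 [ 455. -259.  102.] [ 477. -239.  110.] [ 466. -242.  106.]
110 39 [ 454. -259.  110.] [ 478. -237.  118.] [ 466. -244.  113.]
118 13 [ 456. -258.  118.] [ 478. -239.  125.] [ 465. -241.  120.]
126 36 [ 448. -278.  126.] [ 484. -219.  134.] [ 471. -227.  132.]
134 32 [ 447. -277.  134.] [ 485. -213.  142.] [ 469. -223.  137.]
142 42 [ 445. -258.  142.] [ 482. -206.  150.] [ 467. -214.  146.]
150 58 [ 444. -297.  150.] [ 487. -201.  158.] [ 469. -215.  153.]
158 69 [ 442. -267.  158.] [ 486
[... 248 characters left out ...]
46. -264.  190.] [ 482. -211.  198.] [ 463. -218.  194.]
198 51 [ 450. -244.  198.] [ 474. -213.  205.] [ 462. -219.  202.]
206 75 [ 432. -244.  206.] [ 501. -213.  214.] [ 461. -219.  212.]
214 134 [ 428. -253.  214.] [ 502. -214.  222.] [ 465. -221.  218.]
222 148 [ 429. -247.  222.] [ 502. -213.  230.] [ 465. -222.  226.]
side [466.7, -253.3, 49.5] 363.99389349785207 216.56926482741363
side [466.7, -253.3, 74.5] 364.7911885719988 206.71161586064727
side [467.5, -253, 57] 363.85679661993083 213.68045575038087
top [466.7, -253.3, 49.5] 411.2398382118213 288.57836480017545
top [466.7, -253.3, 74.5] 413.41804529681883 288.1064247279017
top [467.5, -253, 57] 411.7176620248099 288.0249276478274
```

The picture shows the tips (385,372 in the crop) hovering above the tab (375,408). Depth puts them at about z 82, not the 49.5 that the TCP reading and overhang imply. I'll go down with force checks.

play_rows --pt "1 0 0 0.6 0" --pt "1 0 0 1.2 0" --pt "1 0 0 1.8 0" --pt "1 0 0 1.8 0"

```text
clock: 5.6
eef_pos: [466.0, -252.9, 55.3]
tool_rot: [-3.14, 0.001, 0.209]
force: [-0.5, 0.1, -0.1]
width: 0.3
gripper_force: 0.0
```

```bash
cat > t.py <<'E'
from h import *
s=ctrl.read_state(); print(s["clock"],s["eef_pos"],s["force"])
p,d=ctrl.get_image("side"); C=cloud("side",d)
q=C[(d>0)&(np.hypot(C[...,0]-467,C[...,1]+253)<22)&(C[...,2]>50)&(C[...,2]<130)]
for z in range(50,110,4):
    k=q[(q[:,2]>=z)&(q[:,2]<z+4)]
    if len(k): print(z,len(k),np.round(k.min(0)),np.round(k.max(0)))
cv2.imwrite(f"pics/t{s['clock']:.2f}.png",cv2.resize(p[100:260,270:450,::-1],None,fx=4,fy=3.6,interpolation=cv2.INTER_CUBIC))
E
python3 t.py; ls pics
```

```text
5.6 [ 465.95570247 -252.86173347   55.32474772] [-0.45431687  0.0735747  -0.13008128]
54 53 [ 456. -260.   55.] [ 483. -238.   58.]
58 23 [ 456. -261.   58.] [ 484. -240.   62.]
62 7 [ 457. -250.   64.] [ 472. -245.   66.]
66 11 [ 455. -258.   67.] [ 477. -243.   70.]
70 13 [ 455. -261.   70.] [ 477. -241.   74.]
74 23 [ 453. -257.   74.] [ 488. -239.   78.]
78 21 [ 454. -252.   78.] [ 475. -237.   82.]
82 15 [ 454. -252.   83.] [ 476. -239.   86.]
86 18 [ 454. -250.   86.] [ 476. -236.   90.]
90 20 [ 454. -254.   90.] [ 476. -237.   93.]
94 14 [ 455. -258.   94.] [ 477. -237.   98.]
98 8 [ 457. -246.   98.] [ 474. -237.  100.]
102 1 [ 476. -243.  106.] [ 476. -243.  106.]
106 8 [ 474. -255.  106.] [ 479. -238.  110.]
s2.png
s4.85.png
side1.png
sidec.png
t5.60.png
top1.png
topc.png
w1.png
```

play_rows --pt "1 0.1 0 0.4 0" --pt "1 0.1 0 0.7 0" --pt "1 0.1 0 0.9 0" --pt "1 0.1 0 0.9 0"

```text
clock: 6.05
eef_pos: [467.7, -253.2, 47.5]
tool_rot: [3.141, -0.0, 0.209]
force: [-0.2, 0.0, 2.1]
width: 0.3
gripper_force: 1.5
```

```bash
python3 l.py
```

```text
6.05 [ 467.72652363 -253.22136623   47.45183293] [-0.22071055  0.04129337  2.13327823]
side 0.9 [[-16.0, -38.0, 67.0], [20.0, 9.0, 72.0], [54.0, 41.0, 74.0]]
top 0.61 [[11.0, -38.0, 67.0], [34.0, 4.0, 71.0], [56.0, 40.0, 75.0]]
```

play_rows --pt "1 0 0 0.2 0" --pt "1 0 0 0.35 0" --pt "1 0 0 0.45 0" --pt "1 0 0 0.5 0" --pt "1 0 0 0.5 0"

```text
clock: 6.75
eef_pos: [468.0, -253.2, 43.0]
tool_rot: [3.141, -0.001, 0.209]
force: [-0.7, 1.2, 10.0]
width: 0.1
gripper_force: 4.9
```

```bash
python3 l.py
```

```text
6.75 [ 467.97410631 -253.20581664   43.04236635] [-0.73979787  1.1687984   9.96017697]
side 0.67 [[-8.0, -33.0, 71.0], [24.0, 9.0, 88.0], [55.0, 41.0, 100.0]]
```

play_rows --pt "1 0 0 -0.4 0" --pt "1 0 0 -1 0" --pt "1 0 0 -2 0" --pt "1 0 0 -3 0" --pt "1 0 0 -4 0" --pt "1 0 0 -5 0" --pt "1 0 0 -6 0" --pt "1 0 0 -6 0"

```text
clock: 7.75
eef_pos: [468.4, -253.6, 103.9]
tool_rot: [3.14, -0.002, 0.21]
force: [-0.2, 0.2, 0.1]
width: 0.1
gripper_force: 0.0
```

```bash
python3 l.py; ls pics
```

```text
7.75 [ 468.3658969  -253.61514883  103.90793226] [-0.23794521  0.17216968  0.06112238]
side 0.61 [[14.0, -32.0, 71.0], [37.0, 12.0, 101.0], [59.0, 42.0, 126.0]]
top 0.8 [[13.0, -38.0, 70.0], [35.0, 0.0, 105.0], [60.0, 39.0, 127.0]]
s2.png
s4.85.png
s6.05.png
s6.75.png
s7.75.png
side1.png
sidec.png
t5.60.png
top1.png
topc.png
w1.png
```

play_rows --pt "1 1.5 0 0.5 0" --pt "1 3 0 0.8 0" --pt "1 4 0 0.8 0" --pt "1 4.6 0 0.8 0" --pt "1 5.2 0 0.8 0" --pt "1 5.8 0 0.8 0" --pt "1 6.4 0 0.8 0" --pt "1 7 0 0.8 0"

```text
clock: 8.75
eef_pos: [536.4, -238.5, 94.5]
tool_rot: [-3.142, -0.0, 0.209]
force: [-0.6, -0.5, 0.2]
width: 0.2
gripper_force: 0.2
```

```bash
python3 l.py; ls -t pics|head -1
```

```text
8.75 [ 536.41913113 -238.51722532   94.4855254 ] [-0.576723   -0.53130856  0.21465438]
side 0.92 [[37.0, -33.0, 65.0], [50.0, 17.0, 109.0], [62.0, 42.0, 138.0]]
s8.75.png
```

play_rows --pt "1 0.6 0 0 0" --pt "1 1.2 0 0 0" --pt "1 1.8 0 0 0" --pt "1 2.3 0 0 0" --pt "1 2.7 0 0 0" --pt "1 3 0 0 0" --pt "1 3.1 0 0 0" --pt "1 3.1 0 0 0"

```text
clock: 9.75
eef_pos: [566.4, -232.1, 94.4]
tool_rot: [3.142, 0.0, 0.21]
force: [-0.6, -0.7, 0.2]
width: -0.4
gripper_force: 0.0
```

```bash
python3 l.py; ls -t pics|head -1
```

```text
9.75 [ 566.43468073 -232.07363892   94.35985435] [-0.63125629 -0.7034546   0.16618834]
side 0.6 [[59.0, -34.0, 69.0], [73.0, 29.0, 110.0], [84.0, 42.0, 136.0]]
s9.75.png
```

Past vertical. I'll back off and let the lid lean to its stop.

play_rows --pt "1 -1 0 0 0" --pt "1 -3 0 0 0" --pt "1 -6 0 0 0" --pt "1 -10 0 -2 0" --pt "1 -13 0 -5 0" --pt "1 -13 0 -9 0" --pt "1 -13 0 -12 0" --pt "1 -13 0 -12 0" --pt "1 -13 0 -12 0" --pt "1 -13 0 -12 0"

```text
clock: 10.95
eef_pos: [438.3, -258.4, 213.5]
tool_rot: [-3.14, 0.001, 0.209]
force: [-0.1, -0.4, 0.0]
width: -0.2
gripper_force: 0.0
```

play_rows --pt "1 0 0 0 0" --pt "1 0 0 0 0" --pt "1 0 0 0 0" --pt "1 0 0 0 0" --pt "1 0 0 0 0" --pt "1 0 0 0 0" --pt "1 0 0 0 0" --pt "1 0 0 0 0" --pt "1 0 0 0 0" --pt "1 0 0 0 0"

```text
clock: 11.95
eef_pos: [439.2, -259.1, 214.4]
tool_rot: [3.142, -0.0, 0.209]
force: [-0.7, -0.0, -0.6]
width: 0.3
gripper_force: 0.0
```

```bash
python3 l.py; mv pics/$(ls -t pics|head -1) pics/end.png
```

```text
11.95 [ 439.2327616  -259.12918753  214.42683373] [-0.70354123 -0.04818069 -0.59978919]
side 0.55 [[56.0, -33.0, 63.0], [73.0, 22.0, 105.0], [86.0, 43.0, 136.0]]
top 0.95 [[60.0, -38.0, 68.0], [73.0, 1.0, 107.0], [87.0, 40.0, 135.0]]
```

View pics/end.png

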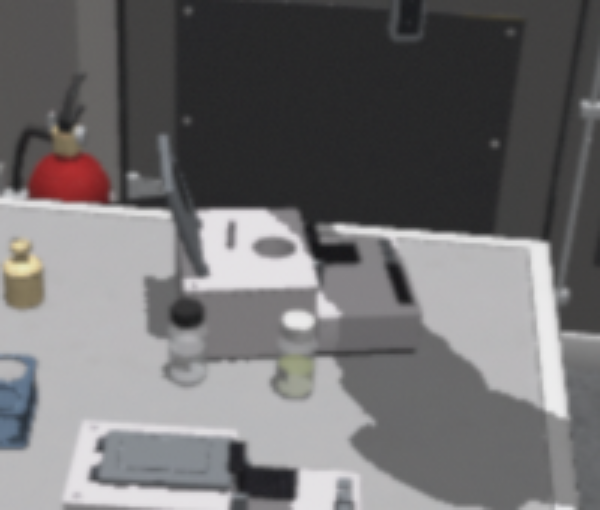

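The picture shows the wide lid standing back past vertical (180,205) with the well open. The lid edge sits at about x 85 mm, which matches the stop at 1.9. The vials are in place and the narrow unit is shut.

```bash
python3 -c "
from cell import ctrl
print(ctrl.finish_job())"
```

```text
the job is handed in; nothing more can be done
None
```

The wide photometer is open: I pressed its tab, the lid sprang up by itself, and I pushed it back until it rested at its stop. The narrow unit and the vials look untouched, and the job is handed in at about 12 s.

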